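# Raise the overhead phone stand for the bracelet shot

## Robot

A 6-joint arm with a two-finger parallel gripper is mounted at the origin on the work surface. World frame = base frame: x ahead of the robot, y to its left, z up, the work surface at z = 0. Lengths are in m, angles in degrees, forces in N, time in s.
With the tool pointing down it reaches from about 0.4 to 0.825 m from the base axis. Payload 7 kg.
Tool frame: the origin (TCP) lies on the centre line of the jaws, within the pads' length; the fingertips stand 14 mm ahead of it and the grasp point (between the pads) lies 5 mm behind it; z points along the fingers, x is the direction in which the jaws open and shut, and the axes are right-handed (so a half turn about z gives the same grasp; the last joint's range is limited). The gripper opens to 88 mm and grips with 3 to 60 N. Pads are 19 mm wide; open, the fingers measure 130 mm over their backs; the gripper's body (78 mm by 193 mm) begins 47 mm behind the grasp point.
Start: joints at [85.548, 20.546, 0.682, 0, -70.136, -16.507], TCP at [0.241, 0.63, 0.241] pointing down, gripper open.
Joint ranges: [-176.03, 176.03], [-82.01, 121.73], [-58.28, 71.71], [-173.87, 95.51], [-174.79, -0.11], [-173.66, 173.66]. Speed limits (degrees/s): [136.94, 136.94, 172.46, 180, 180, 180].

## Interface

Orientations are given as [roll, pitch, yaw] about the fixed x, y, z axes, in that order (R = Rz(yaw) Ry(pitch) Rx(roll)).
In Python, from plant import * gives the robot as it stands.
- The arm moves only by the shell command python3 -m handwheel 'ROWS' [OPENING]. ROWS is JSON, a list of rows, each a list of 2 entries, a list of its own where there are three numbers: the shift along the tool's x, y, z each as a share of 0.2 m, from -1 to 1, then the turn, a rotation vector about the tool's x, y, z each as a share of 360 degrees, from -1 to 1. In form: [[[tx, ty, tz], [ax, ay, az]], ...]. A call has 1 to 5 rows; each row is the pose to reach, as a shift and turn from the pose commanded when the call began, along the tool's axes at that moment, turning the shorter way round; what a row does not reach only later rows make up. A row lasts 1/12 s, in which the tool goes at most 41.7 mm and 7.16 degrees, less where a joint would pass 70% of its speed; a pose out of reach is approached as far as the arm can. A call with a number of a shift or a turn outside -1 to 1 is refused whole. A call with a gripper value outside its range is refused whole. OPENING is the closure, from -1 (fully open) to 1 (shut), set as the call begins (- or left out, the last holds). The fingers move at their own pace and stop on an object; the grip force is fixed at half the most. Time passes only in rows, so rows that repeat a pose let the fingers close. It gives the time, the measured TCP pose, the force and the opening at its end, in the units of the state.
- get_obs(): the state, without advancing time (a new reading comes with each control period).
- snapshot(name): name is "scene" or "side" or "wrist"; returns a dict with "color" (480x640x3 uint8, red, green, blue), "z_map" (480x640 float32, m along the optical axis (not along the pixel's ray), 0 where there is no reading), "intrinsics" (3x3 intrinsics, pixels), "rvec" (rotation vector, rad) and "tvec" (3), from world to camera coordinates, as OpenCV has them. Camera axes: x right, y down, z forward; pixel columns grow to the right and rows downward; lengths in m; the calibration is good to about 2 mm. A picture is of the moment at which its call begins.
- close_job(): hands the job in, once; it reports no verdict.
The state is a dict: "clock": time; "joint_pos": joint angles; "qvel": joint speeds; "tau": joint torques, N m; "tool_pos": TCP position; "orientation": TCP orientation; "force": force on the tool from outside, world axes, zero at the start; "moment": the same for the moment, N m; "opening": finger opening in m.
Only numpy, scipy, OpenCV 4.12 (cv2) and the standard library are available. Lean on these libraries where they do the work, as an engineer would, in place of code of your own. Each camera call takes 0.05 s, during which the arm holds its last target. There are 200 camera calls.

## Task

Lay the phone in the cradle of the overhead filming stand, flat inside its lips, and let go of it. Then pinch the head of the stand across its release button so the button is squeezed fully in, draw the telescoping mast up past its first stop to the second, and finish still holding it up there with the release squeezed, steady and with the phone in its cradle, for the shot. Leave the plate, bead case, tumbler and tin where they are.

Things in the scene. Friction and masses are not known exactly. Their poses are not given: they have to be found in the camera images.
- phone: Compact phone, black, lying flat screen up on the table: 131 mm long (its x), 64 mm wide (its y), 9 mm thick, about 0.16 kg. Origin at the centre of its underside, z up. Either end may point either way in the cradle.
- stand: Overhead filming stand, fixed: grey baseboard 200 (x) x 275 mm (y), 12 mm thick, reaching 45 mm to -y and 230 mm to +y of an upright aluminium tube, 32 mm across, with a 40 mm collar, top 150 mm above the table. Origin on the table on the tube's axis, z up. Cross arm and cradle stick out to its +y. Mast, head and cradle keep the stand's axes.
- head (a point): Centre of the black head block on the mast, on the tube's axis, 180 mm above the table with the mast down; rises with it. Block 32 (x) x 44 (y) x 50 mm high. Pinch here from above along x: one finger on its -x face, the other on the release button on its +x face; 38 mm across, 32 mm with the button in. The cross arm, 18 mm wide, leaves its +y face, top 12 mm below this point.
- button_face (a point): Centre of the outer face of the grey release button, 18 mm wide (y) and 22 mm high, on the head's +x face, standing 6 mm proud of the block when out. It moves with the head.
- release (a joint): Release button: 0 out, 0.006 m fully in, flush with the block. Its spring pushes out with 3 N when out, 9 N when in. With the button out a pin locks the mast in its hole (about 1.5 mm of play); at 0.004 m in the pin is clear of the holes. Squeeze with 20 N or more and keep squeezing.
- mast (a joint): Height of the mast above its lowest position, where it starts locked: first stop 0.045 m, second stop 0.090 m, where it meets its end stop. With the release held in it slides freely past the first stop, with 1.5 N of friction, and the hand carries it: mast and phone weigh about 5.5 N together. If the release springs back between the stops, its pin rubs on the tube and holds the mast there.
- cradle (a point): Centre of the cradle's floor, where the phone's underside rests: 135 mm to the stand's +y of the tube, 176 mm above the table with the mast down. Level steel frame, long way along the stand's x, inside 146 (x) x 78 mm (y). Lips 6 mm above the floor along both ends and the last 25 mm of the sides; mid-sides open, rails within 24 mm of the centre line, cross arm below, top 8 mm under the floor.
- plate: Bystander: blue ceramic plate, 150 mm across, 18 mm high, with a bead bracelet on it, on the baseboard under the cradle. Origin at the centre of its underside.
- bead_case: Bystander: pale partitioned bead case, 125 x 205 x 26 mm, on the table. Origin at the centre of its underside.
- tumbler: Bystander: drinking glass, 72 mm across, 95 mm high, on the table. Origin at the centre of its underside.
- tin: Bystander: small steel tin, 60 mm across, 22 mm high, on the table. Origin at the centre of its underside.
Things that resemble listed ones, but are neither listed nor needed, are in the scene too. Of the things shaped like the phone, the black one is meant.

How it is judged:
By the outcome, as a careful person would: the job done as asked, in the order asked, and still so for the second after the job is handed in, while the arm keeps its last pose, push and grip.
It also fails if it takes over 50 s, if anything falls off the work surface, if the arm or the gripper's body presses on something with over 40 N, if the wrist force passes 120 N, or if a joint passes its speed limit or range.

## Working session

There is one attempt and no reset: what is moved stays moved. The work goes in short steps, Python scripts to look and compute and a shell command to move; the robot and the scene stay as the last step left them, time stands still between calls to the robot, and variables do not carry over. Pictures are saved under pics/ and viewed, about 8 in all and at most 12, crops included, and the job is handed in when it is done.

```bash
mkdir -p pics; ls
cat > h.py <<'E'
from plant import *
import numpy as np, cv2
from scipy.spatial.transform import Rotation as R
def snap(n,f=None):
    s=snapshot(n)
    if f: cv2.imwrite(f'pics/{f}.png',s['color'][:,:,::-1])
    np.savez(f'{n}.npz',**s)
    return s
def pts(s):
    "world point of each pixel from depth"
    K=s['intrinsics'];Rm=R.from_rotvec(np.ravel(s['rvec'])).as_matrix();t=np.ravel(s['tvec'])
    v,u=np.mgrid[:480,:640];z=s['z_map']
    c=np.stack([(u-K[0,2])/K[0,0]*z,(v-K[1,2])/K[1,1]*z,z],-1)
    P=(c-t)@Rm; P[z==0]=np.nan
    return P
def rayz(s,u,v,h):
    K=s['intrinsics'];Rm=R.from_rotvec(np.ravel(s['rvec'])).as_matrix();t=np.ravel(s['tvec'])
    d=np.array([(u-K[0,2])/K[0,0],(v-K[1,2])/K[1,1],1])@Rm; o=-t@Rm
    return o+d*(h-o[2])/d[2]
def load(n): return dict(np.load(f'{n}.npz'))
E
python3 - <<'E'
from h import *
a=snap('scene','scene1');b=snap('side','side1');print(get_obs())
for s in (a,b):
    print(s['intrinsics'][0], -np.ravel(s['tvec'])@R.from_rotvec(np.ravel(s['rvec'])).as_matrix())
E
```

```text
pics
{'clock': 0.1, 'joint_pos': array([ 8.55484807e+01,  2.05861919e+01,  6.38475856e-01, -1.64017302e-02,
       -7.01339502e+01, -1.65087201e+01]), 'qvel': array([-0.01976305,  0.03142627,  0.10796876,  0.07136216, -0.0250134 ,
        0.02110929]), 'tau': array([-1.08256121e-03, -5.84162378e+01,  2.93748379e+01,  7.01537713e+00,
        1.01253827e-02, -5.06592801e-05]), 'tool_pos': array([0.24132391, 0.62995046, 0.23972925]), 'orientation': array([-1.79991576e+02, -8.26815155e-02, -1.10965830e+02]), 'force': array([-0.7214189 ,  0.06752395,  1.12134719]), 'moment': array([-0.01613525, -0.00599813,  0.00993767]), 'opening': 0.08755862830417079}
[473.6104243    0.         315.25556429] [ 1.55404663 -0.26391574  0.85800181]
[557.30023113   0.         327.28944106] [-0.07523281 -1.03061043  0.95995101]
```

View pics/scene1.png

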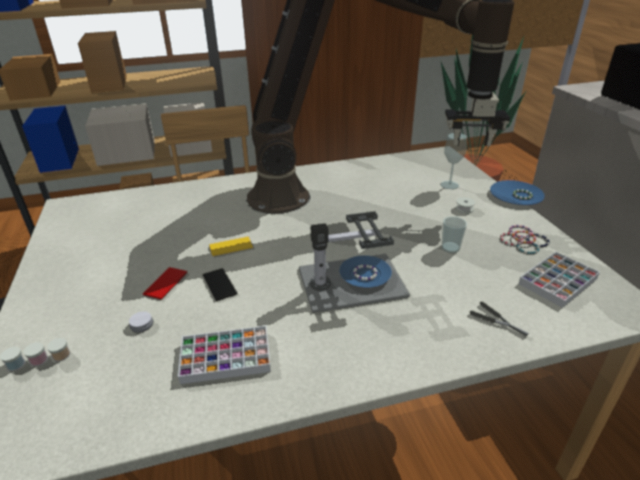

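View pics/side1.png

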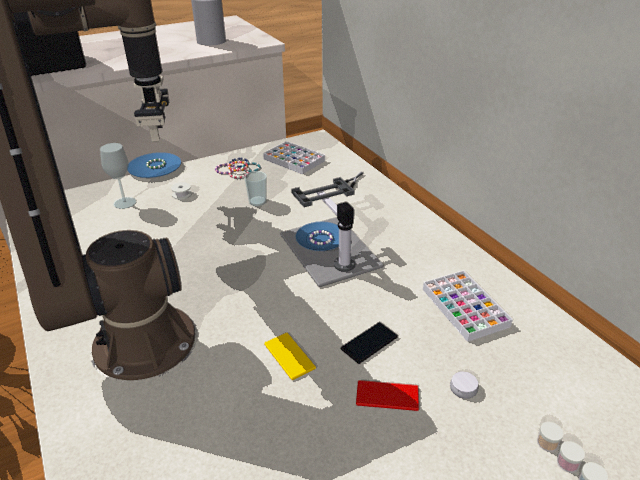

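Both views show three phone-shaped things. In scene/side pixels they are black (220,285)/(370,342), red (165,283)/(388,395) and yellow (231,246)/(290,355); I choose the black one. The stand's head is at (319,235)/(345,215) and the cradle at (370,228)/(328,190).

Run:
```python
from h import *
s=load('side');P=pts(s);c=s['color'].astype(int);mx=c.max(2)
def rect(m,h):
    n,l,st,ce=cv2.connectedComponentsWithStats(m.astype(np.uint8));i=1+np.argmax(st[1:,4])
    v,u=np.nonzero(l==i)
    q=np.array([rayz(s,a,b,h)[:2] for a,b in zip(u,v)])
    r=cv2.minAreaRect((q*1000).astype(np.float32));return r,len(u),np.median(P[l==i][:,2]),cv2.boxPoints(r)/1000
m=np.zeros((480,640),bool);m[315:370,330:405]=1
print('phone',rect(m&(mx<60),0.009))
# baseboard
Z=P[...,2]
m[:]=0;m[215:295,270:405]=1
hsv=cv2.cvtColor(s['color'],cv2.COLOR_RGB2HSV)
mb=m&(abs(Z-.012)<.004);v,u=np.nonzero(mb)
r=cv2.minAreaRect((P[mb][:,:2]*1000).astype(np.float32));print('board',r,len(u),cv2.boxPoints(r)/1000)
# head
m[:]=0;m[195:235,325:365]=1
mh=m&(Z>.15)&(Z<.23)&(mx<70);q=P[mh];print('head',len(q),q.min(0),q.max(0),np.median(q,0))
m[:]=0;m[165:215,280:370]=1
mc=m&(Z>.165)&(Z<.2)&(mx<110);q=P[mc];r=cv2.minAreaRect((q[:,:2]*1000).astype(np.float32));print('cradle',len(q),r,np.percentile(q[:,2],[5,50,95]),cv2.boxPoints(r)/1000)
a=cv2.resize(s['color'][310:420,250:430,::-1],None,fx=3,fy=3)
b=cv2.resize(s['color'][160:290,270:400,::-1],None,fx=3,fy=3)
H=max(a.shape[0],b.shape[0]);im=np.zeros((H,a.shape[1]+b.shape[1]-130,3),np.uint8)
a=a[:,:410]
im=np.zeros((H,800,3),np.uint8);im[:a.shape[0],:410]=a;im[:b.shape[0],410:800]=b
cv2.imwrite('pics/crop1.png',im)
```

```text
phone (((457.2271423339844, -267.8747253417969), (130.96961975097656, 64.37706756591797), 11.994102478027344), 1123, np.float64(nan), array([[ 0.3864828 , -0.24999736],
       [ 0.39986107, -0.31296903],
       [ 0.52797145, -0.2857521 ],
       [ 0.51459324, -0.22278042]], dtype=float32))
board ((603.12158203125, 100.79434967041016), (344.9959411621094, 344.3195495605469), 72.71171569824219) 2082 [[ 0.38747683 -0.01274806]
 [ 0.7162405  -0.11507282]
 [ 0.81876636  0.21433677]
 [ 0.49000263  0.3166615 ]]
head 364 [ 0.53286623 -0.0182987   0.15045218] [0.61658019 0.1249304  0.21020587] [ 0.5447523  -0.00648826  0.18784704]
cradle 697 ((556.226806640625, 84.56682586669922), (203.40496826171875, 156.85804748535156), 86.63328552246094) [0.17106665 0.17784383 0.19289578] [[ 0.4719605  -0.01235427]
 [ 0.62854785 -0.02156599]
 [ 0.6404931   0.18148792]
 [ 0.48390576  0.19069965]]
```

View pics/crop1.png

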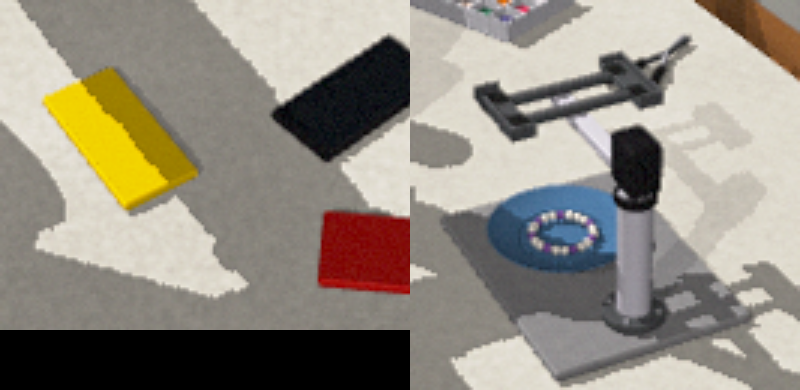

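The crop confirms the black slab, whose fitted size of 131 x 64 mm matches the phone; the red and yellow slabs lie apart from it. The stand's head is at crop (637,160) and the open cradle at (570,95).

```bash
cat >> h.py <<'E'
def rel(xyz,yaw,base=None):
    "row for target (tool straight down at yaw) from given (xyz,yaw) or the measured pose"
    o=get_obs()
    p0,o0=(o['tool_pos'],o['orientation']) if base is None else (np.array(base[0]),[180,0,base[1]])
    A=R.from_euler('xyz',o0,degrees=True)
    B=R.from_euler('xyz',[180,0,yaw],degrees=True)
    return np.round(A.inv().apply(np.array(xyz)-p0)/.2,4).tolist(), np.round((A.inv()*B).as_rotvec(degrees=True)/360,4).tolist()
E
python3 - <<'E'
from h import *
s=load('side');P=pts(s);Z=P[...,2];mx=s['color'].max(2)
m=np.zeros((480,640),bool);m[165:215,280:366]=1
m&=(Z>.168)&(Z<.2)&(mx<110)
n,l,st,ce=cv2.connectedComponentsWithStats(m.astype(np.uint8))
for i in range(1,n):
    if st[i,4]>60:
        q=P[l==i];r=cv2.minAreaRect((q[:,:2]*1000).astype(np.float32));print(st[i],r,np.percentile(q[:,2],[5,50,95]))
# head top surface
m[:]=0;m[195:235,325:365]=1
k=m&(abs(Z-.205)<.004);q=P[k];r=cv2.minAreaRect((q[:,:2]*1000).astype(np.float32));print('headtop',len(q),r)
base=([.241,.63,.241],-111)
print(rel([.25,.62,.36],-125,base)); print(rel([.47,.25,.36],180,base)); 
print(rel([.457,-.268,.2],102,([.47,.25,.36],180)))
E
```

```text
[292 178  62  29 625] ((559.4750366210938, 139.78326416015625), (92.78112030029297, 156.85804748535156), 86.63328552246094) [0.17109482 0.177412   0.18370599]
[337 207  17   8  67] ((542.2169799804688, 0.5261459350585938), (23.16382598876953, 48.676536560058594), 30.16046714782715) [0.180599   0.19302125 0.19935834]
headtop 113 ((550.4415283203125, 5.345623016357422), (29.662378311157227, 47.30231857299805), 0.09964066743850708)
([0.0306, -0.0599, -0.595], [0.0, -0.0, 0.0389])
([1.3635, -1.7498, -0.595], [-0.0, -0.0, 0.1917])
([0.065, -2.59, 0.8], [0.0, -0.0, 0.2167])
```

```bash
H="python3 -m handwheel"
$H '[[[0,0,-0.2],[0,0,0.0195]],[[0,0,-0.4],[0,0,0.039]],[[0,0,-0.6],[0,0,0.0585]],[[0,0,-0.6],[0,0,0.078]],[[0,0,-0.6],[0,0,0.098]]]' -1
$H '[[[0,0,0],[0,0,0.0195]],[[0,0,0],[0,0,0.039]],[[0,0,0],[0,0,0.0585]],[[0,0,0],[0,0,0.078]],[[0,0,0],[0,0,0.098]]]'
$H '[[[0,0,0],[0,0,0.0195]],[[0,0,0],[0,0,0.039]],[[0,0,0],[0,0,0.0585]],[[0,0,0],[0,0,0.078]],[[0,0,0],[0,0,0.098]]]'
$H '[[[0,0,0],[0,0,0.0195]],[[0,0,0],[0,0,0.039]],[[0,0,0],[0,0,0.0585]],[[0,0,0],[0,0,0.078]],[[0,0,0],[0,0,0.098]]]'
$H '[[[-0.1,0.035,0],[0,0,0.0163]],[[-0.25,0.087,0],[0,0,0.0163]],[[-0.4,0.14,0],[0,0,0.0163]],[[-0.55,0.192,0],[0,0,0.0163]],[[-0.7,0.242,0],[0,0,0.0163]]]'
python3 -c "
from h import *
print(get_obs()); print(rel([.47,.25,.36],102)); print(rel([.457,-.268,.36],102,([.47,.25,.36],102)))"
```

```text
clock: 0.52
tool_pos: [0.2417, 0.6312, 0.3638]
orientation: [179.8, 0.2, -146.5]
force: [-0.6, -0.3, -1.3]
opening: 0.0877
clock: 0.93
tool_pos: [0.2414, 0.6301, 0.36]
orientation: [-179.9, -0.0, 178.2]
force: [0.3, -0.2, -0.4]
opening: 0.088
clock: 1.35
tool_pos: [0.2413, 0.6302, 0.36]
orientation: [-179.9, 0.0, 143.0]
force: [0.1, -0.1, 0.5]
opening: 0.0876
clock: 1.77
tool_pos: [0.2414, 0.6302, 0.36]
orientation: [-180.0, 0.0, 107.7]
force: [-0.3, 0.4, -1.5]
opening: 0.0874
clock: 2.18
tool_pos: [0.3314, 0.5109, 0.36]
orientation: [-180.0, 0.0, 102.2]
force: [0.6, 0.0, 0.5]
opening: 0.0879
{'clock': 2.1833, 'joint_pos': array([ 7.53854640e+01,  1.14317059e+01,  3.45210770e+00, -7.03403220e-03,
       -8.20699161e+01, -1.53154157e+02]), 'qvel': array([-28.810469  , -14.12626959, -17.68851545,   0.16888414,
         3.86658333,  28.41009735]), 'tau': array([  4.22200888, -45.92439294,  31.46624565,   7.08973914,
        -0.21232591,  -0.8616849 ]), 'tool_pos': array([0.33139716, 0.51094545, 0.36004389]), 'orientation': array([-1.79971425e+02,  4.10322407e-02,  1.02230343e+02]), 'force': array([0.64369358, 0.04595083, 0.45668556]), 'moment': array([ 0.10306942, -0.25188322, -0.00782621]), 'opening': 0.08785782262481442}
([-1.4219, 0.4009, 0.001], [-0.0001, 0.0001, 0.0006])
([-2.5199, -0.6021, -0.0], [0.0, 0.0, 0.0])
```

```bash
H="python3 -m handwheel"
$H '[[[-0.14,0.04,0],[0,0,0]],[[-0.28,0.08,0],[0,0,0]],[[-0.42,0.12,0],[0,0,0]],[[-0.57,0.16,0],[0,0,0]],[[-0.71,0.2,0],[0,0,0]]]'
$H '[[[-0.14,0.04,0],[0,0,0]],[[-0.28,0.08,0],[0,0,0]],[[-0.42,0.12,0],[0,0,0]],[[-0.57,0.16,0],[0,0,0]],[[-0.71,0.2,0],[0,0,0]]]'
$H '[[[-0.17,-0.04,0],[0,0,0]],[[-0.34,-0.08,0],[0,0,0]],[[-0.5,-0.12,0],[0,0,0]],[[-0.67,-0.16,0],[0,0,0]],[[-0.84,-0.2,0],[0,0,0]]]'
$H '[[[-0.17,-0.04,0],[0,0,0]],[[-0.34,-0.08,0],[0,0,0]],[[-0.5,-0.12,0],[0,0,0]],[[-0.67,-0.16,0],[0,0,0]],[[-0.84,-0.2,0],[0,0,0]]]'
$H '[[[-0.17,-0.04,0.15],[0,0,0]],[[-0.34,-0.08,0.3],[0,0,0]],[[-0.5,-0.12,0.45],[0,0,0]],[[-0.67,-0.16,0.6],[0,0,0]],[[-0.84,-0.2,0.8],[0,0,0]]]'
$H '[[[0,0,0],[0,0,0]],[[0,0,0],[0,0,0]]]'
python3 - <<'E'
from h import *
s=snap('wrist','wrist1');P=pts(s);Z=P[...,2];mx=s['color'].max(2)
print(get_obs()['joint_pos'],-np.ravel(s['tvec'])@R.from_rotvec(np.ravel(s['rvec'])).as_matrix())
m=(mx<60)&(abs(Z-.009)<.006)
n,l,st,ce=cv2.connectedComponentsWithStats(m.astype(np.uint8))
for i in np.argsort(-st[1:,4])[:2]+1:
    v,u=np.nonzero(l==i);q=P[l==i]
    print(st[i],cv2.minAreaRect((q[:,:2]*1000).astype(np.float32)),np.median(q[:,2]))
    w=np.array([rayz(s,a,b,.009)[:2] for a,b in zip(u,v)]);print(cv2.minAreaRect((w*1000).astype(np.float32)))
E
```

```text
clock: 2.6
tool_pos: [0.4003, 0.3803, 0.3603]
orientation: [-180.0, 0.0, 102.2]
force: [0.7, 0.6, -0.1]
opening: 0.0877
clock: 3.02
tool_pos: [0.4694, 0.25, 0.3604]
orientation: [-180.0, 0.0, 102.2]
force: [0.1, 0.8, 0.0]
opening: 0.0873
clock: 3.43
tool_pos: [0.4649, 0.0773, 0.3604]
orientation: [-180.0, -0.0, 102.2]
force: [-0.4, -0.7, -0.2]
opening: 0.0876
clock: 3.85
tool_pos: [0.4613, -0.0953, 0.3606]
orientation: [180.0, -0.0, 102.2]
force: [1.0, 0.8, 0.3]
opening: 0.0875
clock: 4.27
tool_pos: [0.4583, -0.2496, 0.2198]
orientation: [179.9, 0.0, 102.2]
force: [1.8, 0.2, 0.9]
opening: 0.0875
clock: 4.43
tool_pos: [0.4571, -0.2488, 0.2184]
orientation: [-179.7, -0.1, 102.0]
force: [-0.0, 1.1, 0.0]
opening: 0.0878
[-6.84097587e+00  6.96326586e+00 -2.02314721e+01  1.32321084e-02
 -6.29070695e+01 -7.10488703e+01] [ 0.37584324 -0.26597638  0.36296419]
[ 270  144   66  126 7616] ((460.51202392578125, -264.22320556640625), (128.29042053222656, 62.98088836669922), 12.000328063964844) 0.009063595321516703
((460.08465576171875, -264.29132080078125), (127.3219223022461, 62.679168701171875), 12.049731254577637)
[116 265   1   2   2] ((561.24951171875, -446.113525390625), (0.8375033736228943, 0.0), -136.40704345703125) 0.005411900986028265
((559.3897705078125, -444.3057556152344), (1.1415293216705322, 0.0), -177.6435089111328)
```

View pics/wrist1.png

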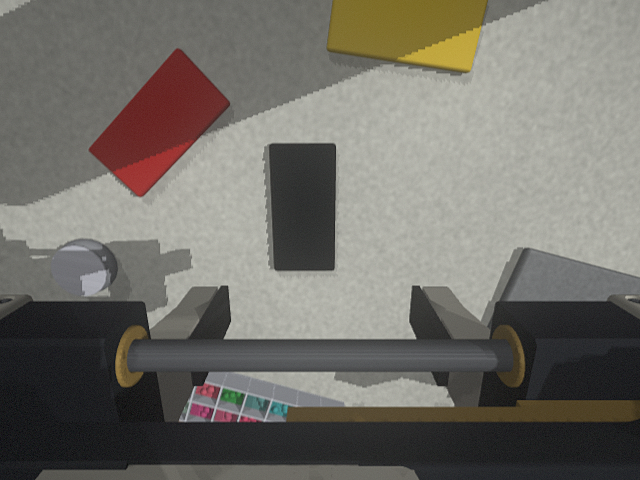

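The wrist view shows the black phone at (302,206), alone between the red slab at (160,120) and the yellow one at (405,30). There is room for the fingers on both sides, and two views agree on its position within 4 mm.

```bash
python3 -c "
from h import *
print(get_obs()['tool_pos'],rel([.459,-.266,.06],102),rel([.459,-.266,.0165],102))"
```

```text
[ 0.45835454 -0.24823863  0.2200889 ] ([-0.0878, -0.0141, 0.8004], [-0.0003, -0.0001, 0.0003]) ([-0.0879, -0.0137, 1.0179], [-0.0003, -0.0001, 0.0003])
```

```bash
H="python3 -m handwheel"
$H '[[[-0.03,-0.005,0.15],[0,0,0]],[[-0.06,-0.01,0.32],[0,0,0]],[[-0.088,-0.014,0.5],[0,0,0]],[[-0.088,-0.014,0.66],[0,0,0]],[[-0.088,-0.014,0.8],[0,0,0]]]'
$H '[[[0,0,0.08],[0,0,0]],[[0,0,0.15],[0,0,0]],[[0,0,0.2],[0,0,0]],[[0,0,0.218],[0,0,0]],[[0,0,0.218],[0,0,0]]]'
$H '[[[0,0,0],[0,0,0]],[[0,0,0],[0,0,0]],[[0,0,0],[0,0,0]],[[0,0,0],[0,0,0]],[[0,0,0],[0,0,0]]]' 1
```

```text
clock: 4.9
tool_pos: [0.4609, -0.2647, 0.0605]
orientation: [179.9, 0.1, 102.3]
force: [0.7, 0.8, -0.8]
opening: 0.0878
clock: 5.32
tool_pos: [0.4604, -0.265, 0.0173]
orientation: [180.0, 0.0, 102.3]
force: [0.3, -0.6, 0.1]
opening: 0.0877
clock: 5.73
tool_pos: [0.4601, -0.2656, 0.0177]
orientation: [179.9, 0.0, 102.2]
force: [0.0, 1.4, 5.1]
opening: 0.0634
```

```bash
H="python3 -m handwheel"
$H '[[[0,0,-0.05],[0,0,0]],[[0,0,-0.15],[0,0,0]],[[0,0,-0.3],[0,0,0]],[[0,0,-0.45],[0,0,0]],[[0,0,-0.6],[0,0,0]]]'
$H '[[[0,0,-0.2],[0,0,0.01]],[[0,0,-0.4],[0,0,0.02]],[[0,0,-0.6],[0,0,0.03]],[[0,0,-0.8],[0,0,0.038]],[[0,0,-1.0],[0,0,0.0433]]]'
$H '[[[0.05,0.02,0],[0,0,0]],[[0.15,0.06,0],[0,0,0]],[[0.27,0.11,0],[0,0,0]],[[0.4,0.17,0],[0,0,0]],[[0.54,0.23,0],[0,0,0]]]'
$H '[[[0.14,0.06,0],[0,0,0]],[[0.28,0.12,0],[0,0,0]],[[0.42,0.18,0],[0,0,0]],[[0.56,0.24,0],[0,0,0]],[[0.7,0.3,0],[0,0,0]]]'
$H '[[[0.14,0.06,0],[0,0,0]],[[0.28,0.12,0],[0,0,0]],[[0.4,0.17,0],[0,0,0]],[[0.5,0.2,0],[0,0,0]],[[0.54,0.216,0],[0,0,0]]]'
$H '[[[0,0,0],[0,0,0]],[[0,0,0],[0,0,0]]]'
python3 - <<'E'
from h import *
s=snap('wrist','wrist2');P=pts(s);Z=P[...,2];mx=s['color'].max(2);d=snap('side')
for nm,h0,h1 in (('headtop',.200,.211),('cradle',.172,.192)):
    m=(Z>h0)&(Z<h1)&(mx<120)
    n,l,st,ce=cv2.connectedComponentsWithStats(m.astype(np.uint8),connectivity=8)
    for i in np.argsort(-st[1:,4])[:3]+1:
        q=P[l==i];print(nm,st[i],cv2.minAreaRect((q[:,:2]*1000).astype(np.float32)),np.percentile(q[:,2],[5,50,95]))
E
```

```text
clock: 6.15
tool_pos: [0.4591, -0.2655, 0.1388]
orientation: [-180.0, -0.0, 102.2]
force: [0.1, -0.3, -1.5]
opening: 0.0633
clock: 6.57
tool_pos: [0.4585, -0.2653, 0.3399]
orientation: [180.0, -0.0, 86.4]
force: [1.6, 1.1, -0.7]
opening: 0.0632
clock: 6.98
tool_pos: [0.5116, -0.1596, 0.3374]
orientation: [180.0, -0.0, 86.6]
force: [0.8, -0.4, -1.5]
opening: 0.0632
clock: 7.4
tool_pos: [0.58, -0.0228, 0.3373]
orientation: [-180.0, -0.0, 86.6]
force: [1.1, -0.1, -1.4]
opening: 0.0634
clock: 7.82
tool_pos: [0.6299, 0.0834, 0.3364]
orientation: [-179.9, 0.0, 86.7]
force: [0.5, -0.2, -1.6]
opening: 0.0634
clock: 7.98
tool_pos: [0.6292, 0.081, 0.3368]
orientation: [-180.0, 0.0, 86.7]
force: [0.3, -0.1, -1.7]
opening: 0.0632
headtop [ 187  115   61   45 2419] ((552.7568359375, 9.374993324279785), (42.92844009399414, 31.69281005859375), 87.15023040771484) [0.20148975 0.20454019 0.20595402]
cradle [ 339   28  118  201 8803] ((560.3244018554688, 143.019287109375), (85.90726470947266, 152.57774353027344), 86.63802337646484) [0.17466528 0.17623335 0.18207329]
cradle [242 116  12  40 176] ((552.90234375, 29.429838180541992), (29.67163848876953, 4.442555904388428), 2.642906904220581) [0.17297031 0.18202686 0.19040175]
cradle [211 160  28   6 137] ((572.0607299804688, 7.705309867858887), (18.025606155395508, 4.197409629821777), 86.16585540771484) [0.18076163 0.19052919 0.19175219]
```

View pics/wrist2.png

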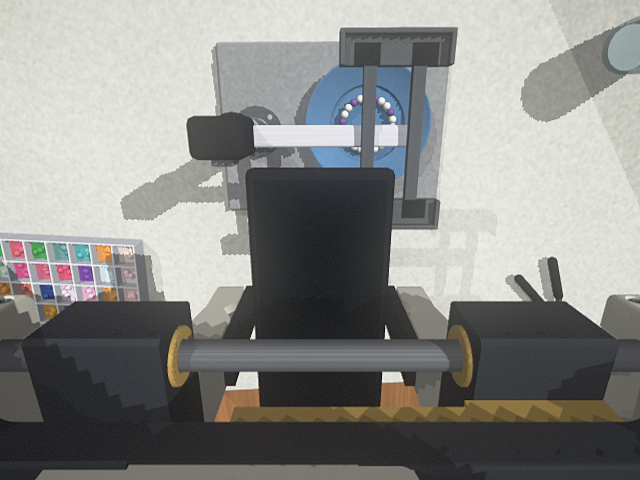

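The held phone is at (320,285) between the fingers. The cradle frame, at (390,130) with its ends at rows 45 and 212, and the head at (220,137) both agree with the side view within 4 mm. Next I check that the phone is level in the hand.

Run:
```python
from h import *
s=load('wrist');P=pts(s);m=np.zeros((480,640),bool);m[175:330,265:370]=1
q=P[m&(abs(P[...,2]-.328)<.02)];A=np.c_[q[:,:2]-q[:,:2].mean(0),np.ones(len(q))];print(len(q),np.linalg.lstsq(A,q[:,2],rcond=None)[0])
for r,c in ((171,320),(172,320),(250,254),(250,388)): print(P[r,c])
o=get_obs();print(o['tool_pos'])
print(rel([.56,.1415,.26],86.6),rel([.56,.1415,.2],86.6),rel([.56,.1415,.194],86.6))
```

```text
16218 [-0.00283042 -0.00037348  0.32830278]
[0.56539526 0.08533178 0.32814147]
[0.56590738 0.08530206 0.32739181]
[0.59873475 0.05378839 0.32788025]
[0.60262284 0.11390975 0.32672382]
[0.62919083 0.08016428 0.33725282]
([0.2856, -0.3636, 0.3863], [-0.0, 0.0, -0.0]) ([0.2856, -0.3635, 0.6863], [-0.0, 0.0, -0.0]) ([0.2856, -0.3635, 0.7163], [-0.0, 0.0, -0.0])
```

```bash
H="python3 -m handwheel"
$H '[[[0.05,-0.06,0.05],[0,0,0]],[[0.13,-0.16,0.15],[0,0,0]],[[0.2,-0.26,0.25],[0,0,0]],[[0.26,-0.34,0.34],[0,0,0]],[[0.28,-0.366,0.4],[0,0,0]]]'
$H '[[[0,0,0.05],[0,0,0]],[[0,0,0.12],[0,0,0]],[[0,0,0.18],[0,0,0]],[[0,0,0.2],[0,0,0]],[[0,0,0.2],[0,0,0]]]'
python3 - <<'E'
from h import *
d=snap('side');w=snap('scene');
a=cv2.resize(d['color'][110:260,230:430,::-1],None,fx=2,fy=2,interpolation=2);b=cv2.resize(w['color'][150:300,280:480,::-1],None,fx=2,fy=2,interpolation=2)
cv2.imwrite('pics/hover.png',np.hstack([a,b]));print(get_obs()['tool_pos'],rel([.5595,.1405,.1945],86.6))
E
```

```text
clock: 8.5
tool_pos: [0.5572, 0.141, 0.256]
orientation: [-179.9, -0.0, 86.6]
force: [-0.1, -0.2, -1.5]
opening: 0.0633
clock: 8.92
tool_pos: [0.5598, 0.1401, 0.2163]
orientation: [-179.9, 0.1, 86.6]
force: [-0.2, 0.4, -0.8]
opening: 0.0635
[0.5605077  0.14070479 0.21772152] ([-0.0013, -0.0051, 0.1161], [0.0001, -0.0, -0.0001])
```

View pics/hover.png

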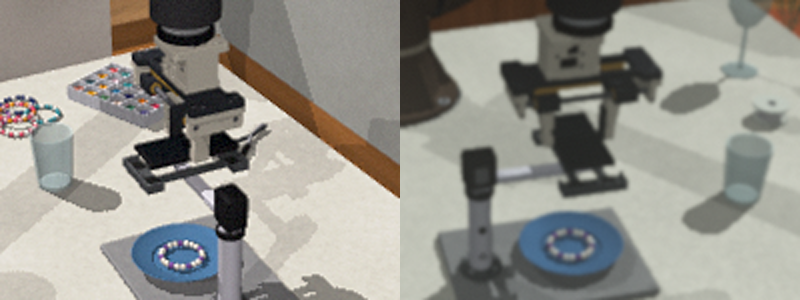

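In both halves (165,155 and 590,150) the phone hangs just over the cradle frame and in line with it. I lower it in small steps and watch the force.

```bash
H="python3 -m handwheel"
$H '[[[0,0,0.02],[0,0,0]],[[0,0,0.04],[0,0,0]],[[0,0,0.06],[0,0,0]],[[0,0,0.08],[0,0,0]],[[0,0,0.09],[0,0,0]]]'
$H '[[[0,0,0.005],[0,0,0]],[[0,0,0.01],[0,0,0]],[[0,0,0.01],[0,0,0]],[[0,0,0.01],[0,0,0]]]'
$H '[[[0,0,0.005],[0,0,0]],[[0,0,0.01],[0,0,0]],[[0,0,0.01],[0,0,0]],[[0,0,0.01],[0,0,0]]]'
```

```text
clock: 9.43
tool_pos: [0.5596, 0.1412, 0.1982]
orientation: [-180.0, 0.0, 86.6]
force: [-0.2, 0.6, -1.1]
opening: 0.0635
clock: 9.77
tool_pos: [0.56, 0.1413, 0.1971]
orientation: [180.0, -0.0, 86.6]
force: [0.2, 0.1, -1.4]
opening: 0.0633
clock: 10.1
tool_pos: [0.5599, 0.1412, 0.1949]
orientation: [-180.0, 0.0, 86.6]
force: [0.5, -0.5, -1.8]
opening: 0.0634
```

```bash
H="python3 -m handwheel"
$H '[[[0,0,0.005],[0,0,0]],[[0,0,0.005],[0,0,0]],[[0,0,0.005],[0,0,0]]]'
$H '[[[0,0,0.005],[0,0,0]],[[0,0,0.005],[0,0,0]],[[0,0,0.005],[0,0,0]]]'
```

```text
clock: 10.35
tool_pos: [0.5599, 0.1413, 0.1939]
orientation: [-180.0, 0.0, 86.6]
force: [0.3, -0.4, 0.4]
opening: 0.0632
clock: 10.6
tool_pos: [0.56, 0.1413, 0.1936]
orientation: [180.0, -0.0, 86.6]
force: [-2.5, 0.6, 5.1]
opening: 0.0638
```

```bash
H="python3 -m handwheel"
$H '[[[0,0,0],[0,0,0]],[[0,0,0],[0,0,0]],[[0,0,0],[0,0,0]],[[0,0,0],[0,0,0]],[[0,0,0],[0,0,0]]]' -1
$H '[[[0,0,-0.03],[0,0,0]],[[0,0,-0.1],[0,0,0]],[[0,0,-0.25],[0,0,0]],[[0,0,-0.42],[0,0,0]],[[0,0,-0.6],[0,0,0]]]'
$H '[[[0,0.1,0],[0,0,0]],[[0,0.2,0],[0,0,0]],[[0,0.3,0],[0,0,0]],[[0,0.4,0],[0,0,0]],[[0,0.4,0],[0,0,0]]]'
python3 - <<'E'
from h import *
s=snap('wrist','wrist3');P=pts(s);Z=P[...,2];mx=s['color'].max(2)
print(get_obs()['tool_pos'])
for nm,h0,h1 in (('headtop',.200,.211),('frame+phone',.172,.192),('phone',.1825,.19)):
    m=(Z>h0)&(Z<h1)&(mx<120)
    n,l,st,ce=cv2.connectedComponentsWithStats(m.astype(np.uint8),connectivity=8)
    for i in np.argsort(-st[1:,4])[:1]+1:
        q=P[l==i];print(nm,st[i],cv2.minAreaRect((q[:,:2]*1000).astype(np.float32)),np.percentile(q[:,2],[5,50,95]))
A=np.c_[q[:,:2]-q[:,:2].mean(0),np.ones(len(q))];print('tilt',np.linalg.lstsq(A,q[:,2],rcond=None)[0])
E
```

```text
clock: 11.02
tool_pos: [0.5599, 0.1412, 0.1928]
orientation: [-180.0, 0.0, 86.6]
force: [0.3, -0.5, -0.8]
opening: 0.0865
clock: 11.43
tool_pos: [0.5594, 0.1409, 0.3141]
orientation: [-179.9, 0.1, 86.6]
force: [1.2, 0.3, 0.6]
opening: 0.0876
clock: 11.85
tool_pos: [0.6422, 0.1362, 0.3121]
orientation: [-180.0, 0.1, 86.6]
force: [-0.6, -0.2, -0.2]
opening: 0.0874
[0.64084103 0.13626531 0.31209433]
headtop [  87  100   70   49 3028] ((552.8348999023438, 9.669660568237305), (42.62252426147461, 30.83514404296875), 86.59185791015625) [0.20143805 0.20454659 0.20599205]
frame+phone [  258     1   130   225 22416] ((559.8848876953125, 143.48072814941406), (86.10030364990234, 153.49830627441406), 86.8331527709961) [0.17581784 0.18480159 0.18622697]
phone [  272    21    96   192 16936] ((560.422119140625, 141.53726196289062), (63.808956146240234, 130.10679626464844), 86.60396575927734) [0.18378009 0.18511633 0.18633064]
tilt [-6.17938327e-04  4.45135759e-06  1.85098000e-01]
```

View pics/wrist3.png

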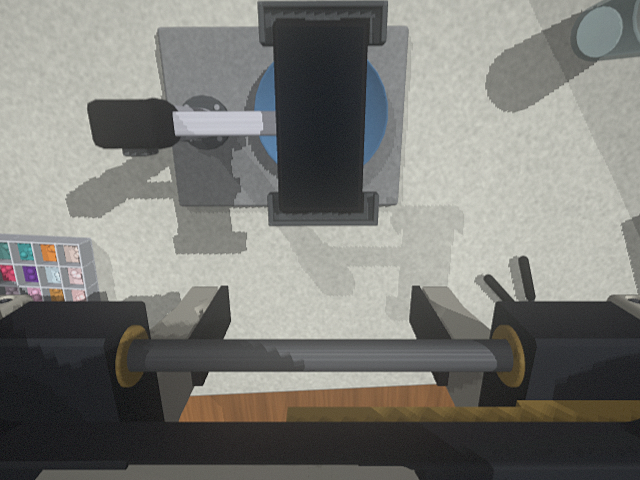

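The view shows the phone flat inside the lips at (320,115): depth tilt is under 0.1° and its top is at 0.185 m, as it must be. The head is at (130,124). Next I turn the hand by 90° and go above the head.

```bash
H="python3 -m handwheel"
$H '[[[-0.1,-0.06,0],[0,0,-0.018]],[[-0.25,-0.15,0],[0,0,-0.036]],[[-0.4,-0.25,0],[0,0,-0.054]],[[-0.55,-0.34,0],[0,0,-0.072]],[[-0.66,-0.4,0],[0,0,-0.09]]]'
$H '[[[0,0,0],[0,0,-0.018]],[[0,0,0],[0,0,-0.036]],[[0,0,0],[0,0,-0.054]],[[0,0,0],[0,0,-0.072]],[[0,0,0],[0,0,-0.09]]]'
$H '[[[0,0,0],[0,0,-0.018]],[[0,0,0],[0,0,-0.036]],[[0,0,0],[0,0,-0.054]],[[0,0,0],[0,0,-0.07]],[[0,0,0],[0,0,-0.07]]]'
python3 - <<'E'
from h import *
s=snap('wrist');o=get_obs();print(o['tool_pos'],o['orientation'],o['joint_pos'])
P=pts(s);Z=P[...,2];m=(Z>.2)&(Z<.211)&(s['color'].max(2)<120)
n,l,st,ce=cv2.connectedComponentsWithStats(m.astype(np.uint8))
i=1+np.argmax(st[1:,4]);print(st[i],cv2.minAreaRect((P[l==i][:,:2]*1000).astype(np.float32)))
print(rel([.5525,.009,.175],176.6))
E
```

```text
clock: 12.32
tool_pos: [0.5497, 0.0078, 0.3137]
orientation: [180.0, 0.0, 119.3]
force: [0.7, -0.0, -0.3]
opening: 0.0877
clock: 12.73
tool_pos: [0.5514, 0.0094, 0.3136]
orientation: [180.0, 0.0, 151.7]
force: [0.0, 0.0, -0.0]
opening: 0.0878
clock: 13.15
tool_pos: [0.5516, 0.0096, 0.3135]
orientation: [180.0, 0.0, 176.9]
force: [-0.5, 0.1, -0.1]
opening: 0.0875
[0.55163584 0.00954547 0.31347019] [1.79984752e+02 2.98847123e-02 1.76532487e+02] [ 2.13335262e+01  6.58673500e+00 -8.27576990e+00 -1.35116008e-03
 -7.51039707e+01 -2.48006888e+01]
[ 297  209   43   56 2234] ((553.1246337890625, 7.508576393127441), (42.30166244506836, 31.422828674316406), 87.27104187011719)
([-0.0041, -0.0026, 0.6924], [0.0, 0.0001, -0.0002])
```

```bash
H="python3 -m handwheel"
$H '[[[-0.004,0,0.08],[0,0,0]],[[-0.004,0,0.2],[0,0,0]],[[-0.004,0,0.32],[0,0,0]],[[-0.004,0,0.42],[0,0,0]],[[-0.004,0,0.5],[0,0,0]]]'
$H '[[[0,0,0.05],[0,0,0]],[[0,0,0.1],[0,0,0]],[[0,0,0.15],[0,0,0]],[[0,0,0.18],[0,0,0]],[[0,0,0.19],[0,0,0]]]'
$H '[[[0,0,0],[0,0,0]],[[0,0,0],[0,0,0]],[[0,0,0],[0,0,0]],[[0,0,0],[0,0,0]],[[0,0,0],[0,0,0]]]' 1
$H '[[[0,0,0],[0,0,0]],[[0,0,0],[0,0,0]],[[0,0,0],[0,0,0]],[[0,0,0],[0,0,0]],[[0,0,0],[0,0,0]]]'
```

```text
clock: 13.62
tool_pos: [0.552, 0.0094, 0.2115]
orientation: [-180.0, -0.1, 176.4]
force: [-0.1, 0.4, 0.6]
opening: 0.0874
clock: 14.03
tool_pos: [0.5527, 0.0094, 0.1742]
orientation: [-180.0, -0.0, 176.6]
force: [0.3, 0.7, 0.3]
opening: 0.0879
clock: 14.45
tool_pos: [0.5532, 0.0095, 0.1755]
orientation: [180.0, 0.0, 176.6]
force: [0.3, 0.0, -0.4]
opening: 0.0598
clock: 14.87
tool_pos: [0.5527, 0.0095, 0.1751]
orientation: [180.0, -0.0, 176.6]
force: [-0.4, 0.4, 1.7]
opening: 0.0316
```

The opening is 31.6 mm, so the button is fully in and the side force is near zero. Next I draw the mast up gently.

```bash
H="python3 -m handwheel"
$H '[[[0,0,-0.01],[0,0,0]],[[0,0,-0.025],[0,0,0]],[[0,0,-0.045],[0,0,0]],[[0,0,-0.065],[0,0,0]],[[0,0,-0.085],[0,0,0]]]'
$H '[[[0,0,-0.02],[0,0,0]],[[0,0,-0.04],[0,0,0]],[[0,0,-0.06],[0,0,0]],[[0,0,-0.08],[0,0,0]],[[0,0,-0.1],[0,0,0]]]'
$H '[[[0,0,-0.02],[0,0,0]],[[0,0,-0.04],[0,0,0]],[[0,0,-0.06],[0,0,0]],[[0,0,-0.08],[0,0,0]],[[0,0,-0.1],[0,0,0]]]'
$H '[[[0,0,-0.02],[0,0,0]],[[0,0,-0.04],[0,0,0]],[[0,0,-0.06],[0,0,0]],[[0,0,-0.08],[0,0,0]],[[0,0,-0.1],[0,0,0]]]'
$H '[[[0,0,-0.015],[0,0,0]],[[0,0,-0.03],[0,0,0]],[[0,0,-0.04],[0,0,0]],[[0,0,-0.045],[0,0,0]],[[0,0,-0.045],[0,0,0]]]'
$H '[[[0,0,0],[0,0,0]],[[0,0,0],[0,0,0]]]'
```

```text
clock: 15.28
tool_pos: [0.5527, 0.0095, 0.1921]
orientation: [180.0, -0.0, 176.6]
force: [1.9, 0.6, -6.5]
opening: 0.0318
clock: 15.7
tool_pos: [0.5527, 0.0095, 0.2123]
orientation: [180.0, -0.0, 176.6]
force: [1.2, 2.3, -7.3]
opening: 0.0316
clock: 16.12
tool_pos: [0.5527, 0.0095, 0.2323]
orientation: [180.0, -0.0, 176.6]
force: [1.4, 2.0, -7.3]
opening: 0.0318
clock: 16.53
tool_pos: [0.5527, 0.0095, 0.2523]
orientation: [180.0, -0.0, 176.6]
force: [-0.5, 3.0, -6.9]
opening: 0.0321
clock: 16.95
tool_pos: [0.5527, 0.0095, 0.2613]
orientation: [180.0, -0.0, 176.6]
force: [-2.4, 4.0, -4.4]
opening: 0.032
clock: 17.12
tool_pos: [0.5528, 0.0095, 0.2611]
orientation: [180.0, -0.0, 176.6]
force: [-3.0, 3.6, -4.2]
opening: 0.032
```

```bash
H="python3 -m handwheel"
$H '[[[0,0,-0.005],[0,0,0]],[[0,0,-0.01],[0,0,0]],[[0,0,-0.015],[0,0,0]],[[0,0,-0.015],[0,0,0]]]'
$H '[[[0,0,-0.005],[0,0,0]],[[0,0,-0.005],[0,0,0]],[[0,0,-0.005],[0,0,0]]]'
$H '[[[0,0,-0.0025],[0,0,0]],[[0,0,-0.0025],[0,0,0]],[[0,0,-0.0025],[0,0,0]]]'
```

```text
clock: 17.45
tool_pos: [0.5528, 0.0095, 0.264]
orientation: [180.0, -0.0, 176.6]
force: [-3.7, 4.8, -4.2]
opening: 0.0318
clock: 17.7
tool_pos: [0.5527, 0.0095, 0.265]
orientation: [180.0, -0.0, 176.6]
force: [-2.9, 3.9, -6.2]
opening: 0.0317
clock: 17.95
tool_pos: [0.5527, 0.0095, 0.2655]
orientation: [180.0, -0.0, 176.6]
force: [-2.7, 5.0, -6.1]
opening: 0.0318
```

```bash
H="python3 -m handwheel"
$H '[[[0,0,-0.0025],[0,0,0]],[[0,0,-0.0025],[0,0,0]],[[0,0,-0.0025],[0,0,0]]]'
$H '[[[0,0,-0.0025],[0,0,0]],[[0,0,-0.0025],[0,0,0]],[[0,0,-0.0025],[0,0,0]]]'
python3 - <<'E'
from h import *
d=snap('side');w=snap('scene');s=snap('wrist');P=pts(s);Z=P[...,2]
o=get_obs();print(o['tool_pos'],o['force'],o['opening'])
a=cv2.resize(d['color'][70:260,250:430,::-1],None,fx=2.2,fy=2.2,interpolation=2);b=cv2.resize(w['color'][110:300,280:460,::-1],None,fx=2.2,fy=2.2,interpolation=2)
cv2.imwrite('pics/up.png',np.hstack([a,b]))
cv2.imwrite('pics/up_wrist.png',s['color'][:,:,::-1])
mx=s['color'].max(2)
for h0,h1 in ((.285,.305),(.265,.283)):
    m=(Z>h0)&(Z<h1)&(mx<120);n,l,st,ce=cv2.connectedComponentsWithStats(m.astype(np.uint8))
    for i in np.argsort(-st[1:,4])[:2]+1:
        q=P[l==i];print(st[i],np.percentile(q[:,2],[5,50,95]),cv2.minAreaRect((q[:,:2]*1000).astype(np.float32)))
E
```

```text
clock: 18.2
tool_pos: [0.5527, 0.0095, 0.2657]
orientation: [180.0, -0.0, 176.6]
force: [-3.2, 3.6, -8.6]
opening: 0.0316
clock: 18.45
tool_pos: [0.5527, 0.0095, 0.2657]
orientation: [-180.0, -0.1, 176.6]
force: [1.0, 3.5, -15.9]
opening: 0.0316
[0.55272025 0.00947561 0.26576128] [  0.69751421   3.90248229 -16.51091429] 0.03207737703881749
[ 249  290  142   49 5008] [0.28655357 0.29399935 0.29622577] ((552.4376220703125, -4.937558174133301), (18.511144638061523, 54.70138168334961), 87.43367004394531)
[ 263  371  114   28 2524] [0.29334262 0.29540112 0.29970022] ((553.8448486328125, 18.827327728271484), (20.48501205444336, 39.89502716064453), 87.1640853881836)
[ 246  269  148   52 2596] [0.26612019 0.27364872 0.2821476 ] ((552.5435791015625, -3.757391929626465), (20.772871017456055, 63.17131423950195), 87.1948013305664)
[266 294   1   1   1] [0.26513522 0.26513522 0.26513522] ((576.1774291992188, -3.1736419200897217), (0.0, 0.0), 0.0)
```

View pics/up.png

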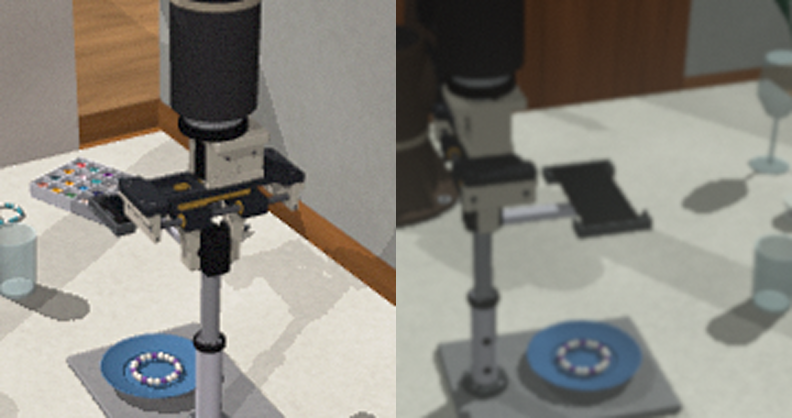

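View pics/up_wrist.png

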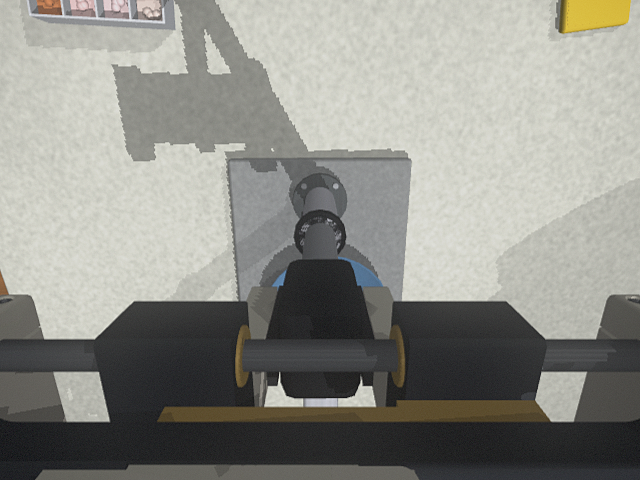

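The scene half (600,200) shows the phone in its cradle with the mast raised; the wrist view (320,300) shows the head pinched across its button. The arm stopped at 90.6 mm of travel while the downward force rose from about 6 N to 16 N, and the head's top is at 0.295 m, so it is on the end stop. I hold, check it is steady, and hand in.

```bash
H="python3 -m handwheel"
$H '[[[0,0,0],[0,0,0]],[[0,0,0],[0,0,0]],[[0,0,0],[0,0,0]],[[0,0,0],[0,0,0]],[[0,0,0],[0,0,0]]]'
python3 - <<'E'
from h import *
s=snap('scene');P=pts(s);Z=P[...,2];m=(abs(Z-.275)<.012)&(s['color'].max(2)<90);m[:,:345]=0;m[:,:]&=(P[...,1]>.08)&(P[...,1]<.2)
q=P[m];A=np.c_[q[:,:2]-q[:,:2].mean(0),np.ones(len(q))];print(len(q),np.linalg.lstsq(A,q[:,2],rcond=None)[0],q.mean(0))
print(get_obs()['opening'],close_job())
E
```

```text
clock: 19.02
tool_pos: [0.5527, 0.0095, 0.2658]
orientation: [180.0, -0.0, 176.6]
force: [2.0, 3.7, -22.5]
opening: 0.0319
870 [-0.02634774  0.00562671  0.27340054] [0.57731456 0.13674721 0.27340054]
the job is handed in; nothing more can be done
0.03184047912928185 None
```

I laid the black phone flat inside the cradle's lips and let go of it. I then pinched the head across its release button, drew the mast up to the second stop, and handed the job in at about 19 s still holding it there.

**Last checks**
- **Phone in cradle:** before the lift, the wrist camera showed it level, with its top at 0.185 m and its fit inside the lips. After the lift it measured about 0.273 m on average from the coarser scene camera, against an expected 0.275 m.
- **Phone tilt:** that scene-camera reading suggests a tilt of about 1.5°. I put this down to camera noise and the frame's pixels being included, since the phone looked seated in the picture.
- **Release button:** the jaw opening was 31.8 mm at the end, so the button was fully in.
- **Mast height:** the hand rose 90.6 mm and then stopped. The head's top measured 0.295 m, which matches the second stop.
- **Force:** the pull against the end stop was still rising at the last readings, from 16 N to 22 N. The TCP stayed still to within about 0.1 mm.
- **Bystanders:** the final views show the plate with its bracelet and the tumbler looking undisturbed. I did not measure them again, and I did not check the bead case or tin specifically at the end.

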